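Tall spice tube from the spice rack to the tea tray

ROBOT

A 6-joint arm with a two-finger parallel gripper is mounted at the origin on the work surface. World frame = base frame: x ahead of the robot, y to its left, z up, the work surface at z = 0. Lengths are in m, angles in rad, forces in N, time in s.
With the tool pointing down it reaches from about 0.375 to 0.9 m from the base axis. Payload 3.1 kg.
Tool frame: the origin (TCP) lies between the finger pads; the fingertips stand 17 mm ahead of it and the grasp point (between the pads) lies 2 mm behind it; z points along the fingers, y is the line along which they close (so a half turn about z gives the same grasp; the last joint's range is limited). The gripper opens to 85 mm and grips with 20 to 120 N. Pads are 22 mm wide; open, the fingers measure 114 mm over their backs; the gripper's body (76 mm by 85 mm) begins 54 mm behind the grasp point. The pads swing forward as they close: fully open they stand 13 mm farther back than shut.
Start: joints at [-1.363, 0.527, 1.433, -0, 1.181, -0.178], TCP at [0.236, -0.579, 0.248] pointing down, gripper open.
Joint ranges: [-3.08, 3.08], [-0.75, 2.2], [0.22, 2.44], [-1.43, 4.57], [0, 2.65], [-2.85, 2.85]. Speed limits (rad/s): [2.79, 2.79, 3.14, 3.14, 3.14, 3.14].

INTERFACE

Orientations are given as a unit quaternion [x, y, z, w].
In Python, from station import sense, vision, order gives the robot as it stands.
- The arm moves only by the shell command python3 -m crank 'ROWS' [OPENING] [FORCE]. ROWS is JSON, a list of rows, each an object with "dp": the shift along the world's x, y, z in units of 30 mm (1.0 is 30 mm), a list of three; "angular": the turn, a rotation vector about the world's x, y, z in degrees, a list of three. In form: [{"dp": [dx, dy, dz], "angular": [ax, ay, az]}, ...]. A call has 1 to 20 rows; each row shifts and turns the commanded pose from where the row before left it; what a row does not reach is not made up. A row lasts 1/10 s, in which the tool goes at most 50 mm and 8.59 degrees, less where a joint would pass 70% of its speed; a pose out of reach is approached as far as the arm can. A call is refused whole if a number of a shift passes 1 or a number of a turn 8.59, either way. A call with a gripper value outside its range is refused whole. OPENING is the closure, from 0 (fully open) to 1 (shut), set as the call begins (- or left out, the last holds). The fingers move at their own pace and stop on an object; FORCE is the grip in N (left out, the last holds). Time passes only in rows, so rows that do not move let the fingers close. It gives the time, the measured TCP pose, the force, the opening and the grip force at its end, in the units of the state.
- sense(): the state, without advancing time (a new reading comes with each control period).
- vision.snapshot(name): name is "side" or "top"; returns a dict with "image" (384x512x3 uint8, blue, green, red), "range_z" (384x512 float32, m along the optical axis (not along the pixel's ray), 0 where there is no reading), "mtx" (3x3 intrinsics, pixels), "pose" (4x4, takes a point from camera to world coordinates). Camera axes: x right, y down, z forward; pixel columns grow to the right and rows downward; lengths in m; the calibration is good to about 2 mm. A picture is of the moment at which its call begins.
- order.sign_off(): hands the job in; it is judged then, once.
The state is a dict: "t": time; "q": joint angles; "qd": joint speeds; "tau": joint torques, N m; "tcp_pos": TCP position; "tool_rot": TCP orientation; "force": force on the tool from outside, world axes, zero at the start; "ft_torque": the same for the moment, N m; "finger_gap": opening from 0.0 (shut) to 1.0 (fully open); "gripper_force": force on a finger pad.
Only numpy, scipy, OpenCV 4.12 (cv2) and the standard library are available. Lean on these libraries where they do the work, as an engineer would, in place of code of your own. Each camera call takes 0.05 s, during which the arm holds its last target. There are 200 camera calls.

TASK

The tea things are being set out: take the tall, slim glass spice tube out of the wooden rack and stand it upright in the one empty hole of the pink cup tray. Lower it to the bottom of the hole before letting go, and leave the two shorter tubes where they are in the rack.

Things in the scene. Friction and masses are not known exactly. Their poses are not given: they have to be found in the camera images.
- tall_mid (a point): Centre, half-way up, of the tallest tube in the rack, the one to move: an empty, greyish clear glass tube with a cork-coloured hard stopper; round, upright, z up its length. 140 mm tall in all: glass 32 mm in diameter for the lower 120 mm, then the stopper, 30 mm in diameter; about 90 g. It stands loosely in its rack hole, foot 10 mm and this point 80 mm above the counter.
- free_hole (a point): Centre of the mouth of the empty hole of the pink tray, 50 mm above the counter; z up. Hole 48 mm in diameter, 40 mm deep, flat floor 10 mm above the counter. The tray is a square block, 220 x 220 x 50 mm high, fixed, with four such holes in a square 100 mm apart; the other three hold white ceramic cups 64 mm across, rims 78 mm above the counter.
- short_mid (a point): Centre, half-way up, of the short tube in the rack: 90 mm tall in all, glass 32 mm in diameter. It stays. The rack is a dark wooden block, 85 x 280 x 55 mm high, fixed, with a row of three equal holes 90 mm apart, 48 mm in diameter, 45 mm deep. The order of the tubes varies; rack and tray may change sides.
- fat_mid (a point): Centre, half-way up, of the fat tube in the rack: 100 mm tall in all, glass 42 mm in diameter. It stays in the rack.
Mind the look-alikes: they are no part of the job. Leave any blue or turquoise look-alike of the part that bears tall_mid alone.

How it is judged:
On the way, in this order (a step that is already met when the one before it is completed fails the run):
1. the tall tube is lifted clear of the rack (height (world z) of tall_mid above 0.135 m), for 0.1 s.
2. the tall tube is in the tray's empty hole, within 15 mm of its floor, still held by the fingers (horizontal distance between tall_mid and free_hole below 0.022 m and height (world z) of tall_mid between 0.07 and 0.095 m and contact force between the fingers and tall above 0.5 N), for 0.05 s.
At the end, for the whole second after the job is handed in: The tall tube stands at rest on the floor of the tray's empty hole: its centre within 22 mm sideways of the hole's centre and 70 to 90 mm above the counter, upright within 12 degrees; the short and the fat tube are within 30 mm of where they began (horizontal distance between tall_mid and free_hole below 0.022 m and height (world z) of tall_mid between 0.07 and 0.09 m and angle between tall_mid's own z axis and vertical below 0.21 rad and linear speed of tall below 0.03 m/s and not (distance of short_mid from where it was at the start of the episode above 0.03 m) and not (distance of fat_mid from where it was at the start of the episode above 0.03 m)); the robot touches nothing.
It fails at once if the short or the fat tube is moved more than 30 mm (distance of any of short_mid, fat_mid from where it was at the start of the episode above 0.03 m).
It also fails if it takes over 38 s, if anything falls off the work surface, if the arm or the gripper's body presses on something with over 40 N, if the wrist force passes 120 N, or if a joint passes its speed limit or range.

## Working session

There is one attempt and no reset: what is moved stays moved. The work goes in short steps, Python scripts to look and compute and a shell command to move; the robot and the scene stay as the last step left them, time stands still between calls to the robot, and variables do not carry over. Pictures are saved under pics/ and viewed, at most 10 in all, crops included, and the job is handed in when it is done.

```bash
mkdir -p pics
python3 - <<'E'
from station import sense, vision
import cv2,numpy as np
for n in("top","side"):
    s=vision.snapshot(n); cv2.imwrite(f"pics/{n}0.png",s["image"]); np.savez(f"{n}0.npz",**s)
    print(n,s["mtx"].round(1).tolist(),s["pose"].round(3).tolist())
st=sense();print(st["t"],st["tcp_pos"],st["tool_rot"],st["finger_gap"])
E
```

```text
top [[370.7, 0.0, 255.8], [0.0, 370.7, 190.2], [0.0, 0.0, 1.0]] [[0.017, -0.994, 0.107, 0.393], [-0.999, -0.013, 0.042, -0.02], [-0.04, -0.107, -0.993, 0.964], [0.0, 0.0, 0.0, 1.0]]
side [[451.1, 0.0, 252.6], [0.0, 451.1, 186.3], [0.0, 0.0, 1.0]] [[-0.723, -0.394, 0.568, -0.113], [-0.691, 0.436, -0.577, 0.64], [-0.02, -0.809, -0.587, 0.735], [0.0, 0.0, 0.0, 1.0]]
0.1 [ 0.23566675 -0.57819612  0.24741585] [ 9.81360193e-01  1.92174884e-01  3.99833228e-06 -9.92451724e-04] 1.0014627897937445
```

View pics/top0.png

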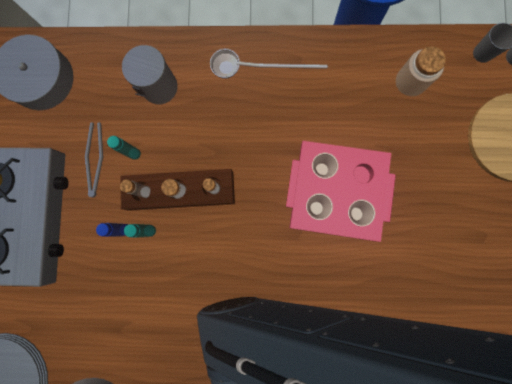

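View pics/side0.png

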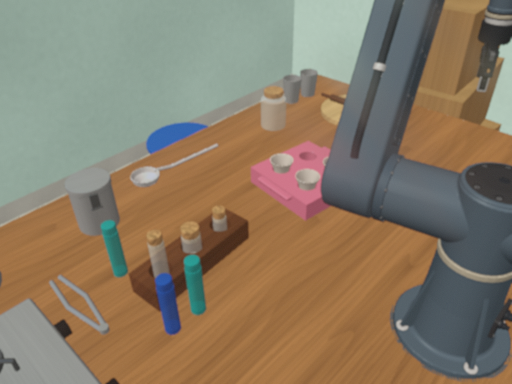

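The top view shows the dark rack around (177,190). The tall tube's cork is at (127,186), the fat tube at (173,187) and the short one at (211,186). The pink tray's empty hole is at (363,174), and the blue/turquoise look-alikes stand at (115,143), (103,230) and (132,230). The side view confirms the tall tube is at the rack's far-left end, with its cork at (156,238).

```bash
cat > h.py <<'E'
import numpy as np,cv2
def ray(s,u,v,z):
    R,o=s["pose"][:3,:3],s["pose"][:3,3]; d=R@np.linalg.solve(s["mtx"],[u,v,1.])
    return o+d*(z-o[2])/d[2]
def pt(s,u,v):
    d=s["range_z"][int(v),int(u)]; return (s["pose"]@np.r_[np.linalg.solve(s["mtx"],[u,v,1.])*d,1])[:3]
def blobs(m,amin=30):
    n,l,st,c=cv2.connectedComponentsWithStats(m.astype(np.uint8)); return [(c[i].round(1),st[i][:5].tolist(),l==i) for i in range(1,n) if st[i][4]>=amin]
def cloud(s,m):
    v,u=np.nonzero(m&(s["range_z"]>0)); d=s["range_z"][v,u]
    c=np.linalg.solve(s["mtx"],np.stack([u,v,np.ones(len(u))]))*d
    return (s["pose"][:3,:3]@c).T+s["pose"][:3,3]
E
python3 - <<'E'
from h import *
S={n:dict(np.load(n+"0.npz")) for n in("top","side")}
for n,s in S.items():
    hsv=cv2.cvtColor(s["image"],cv2.COLOR_BGR2HSV);h,sa,v=[hsv[...,i].astype(int) for i in range(3)]
    cork=(h>8)&(h<22)&(sa>90)&(v>140)
    blue=(h>75)&(h<130)&(sa>150)&(v>60)
    pink=(h>160)&(sa>100); 
    for nm,m in(("cork",cork),("blue",blue),("pinkdark",pink&(v<205))):
        for c,st,mk in blobs(m,25):
            P=cloud(s,mk)
            if len(P)<10 or P[:,0].max()>1.0: continue
            top=P[P[:,2]>P[:,2].max()-.012]
            print(n,nm,c,st,"topz %.3f"%np.percentile(P[:,2],98),top.mean(0).round(3), "lo",P.min(0).round(3),"hi",P.max(0).round(3))
    P=cloud(s,pink); P=P[abs(P[:,2]-.05)<.006]
    print(n,"tray",cv2.minAreaRect(P[:,:2].astype(np.float32)))
    dk=(h<20)&(v<90)&(sa>90)
    P=cloud(s,dk);P=P[abs(P[:,2]-.055)<.006]
    if len(P): print(n,"rack",cv2.minAreaRect(P[:,:2].astype(np.float32)),len(P))
s=S["top"]; print("hole",ray(s,363,174,.05),"pix v",s["image"][165:185:3,363].tolist(), "cork ray", ray(s,127,186,.15))
E
python3 -c "
import cv2
a=cv2.imread('pics/top0.png');b=cv2.imread('pics/side0.png')
c=cv2.resize(a[120:250,80:240],None,fx=3.6,fy=3.6,interpolation=cv2.INTER_CUBIC)[:,:400]
cv2.imwrite('pics/c1.png',cv2.hconcat([cv2.resize(a[130:250,80:180],(400,480)),cv2.resize(a[135:245,285:400],(400,480))]))"
```

```text
top cork [430.7  62. ] [420, 48, 25, 24, 230] topz 0.133 [ 0.785 -0.383  0.13 ] lo [ 0.762 -0.413  0.113] hi [ 0.82  -0.357  0.134]
top cork [434.5  52.5] [431, 49, 7, 8, 31] topz 0.133 [ 0.808 -0.392  0.131] lo [ 0.799 -0.398  0.128] hi [ 0.816 -0.385  0.133]
top cork [494.5 135.1] [471, 94, 41, 86, 2653] topz 0.024 [ 0.643 -0.583  0.021] lo [ 0.53  -0.631  0.014] hi [ 0.751 -0.524  0.026]
top cork [208.2 183.6] [204, 179, 10, 11, 47] topz 0.103 [0.5  0.13 0.1 ] lo [0.487 0.118 0.097] hi [0.511 0.14  0.104]
top cork [126.4 185.7] [123, 180, 9, 12, 42] topz 0.153 [0.487 0.305 0.15 ] lo [0.475 0.295 0.147] hi [0.5   0.314 0.154]
top cork [171.2 183.6] [165, 180, 12, 9, 53] topz 0.113 [0.498 0.215 0.11 ] lo [0.487 0.203 0.106] hi [0.507 0.231 0.113]
top cork [170.4 190.9] [168, 188, 7, 7, 28] topz 0.113 [0.48  0.216 0.11 ] lo [0.473 0.208 0.108] hi [0.487 0.222 0.113]
top blue [113.2 141.7] [108, 136, 12, 12, 104] topz 0.143 [0.59  0.346 0.14 ] lo [0.577 0.334 0.137] hi [0.604 0.359 0.143]
top blue [104.  229.5] [97, 224, 16, 12, 147] topz 0.142 [0.389 0.358 0.14 ] lo [0.376 0.344 0.11
[... 1704 characters left out ...]
ark [311.9 152.3] [293, 142, 37, 21, 419] topz 0.053 [ 0.54  -0.275  0.049] lo [ 0.49  -0.317  0.018] hi [ 0.594 -0.215  0.053]
side pinkdark [290.2 196.8] [251, 162, 79, 58, 1079] topz 0.052 [0.246 0.108 0.264] lo [ 0.236 -0.172 -0.002] hi [0.618 0.111 0.269]
side tray ((0.4933519959449768, -0.18432314693927765), (0.25428006052970886, 0.22227917611598969), 82.23595428466797)
side rack ((0.47848623991012573, 0.325444757938385), (0.1771629899740219, 0.4550074636936188), 16.80231285095215) 178
hole [ 0.53471463 -0.24474714  0.05      ] pix v [[48, 40, 91], [116, 93, 197], [116, 95, 199], [118, 96, 199], [119, 93, 199], [120, 97, 200], [113, 90, 192]] cork ray [0.48623512 0.30412742 0.15      ]
```

View pics/c1.png

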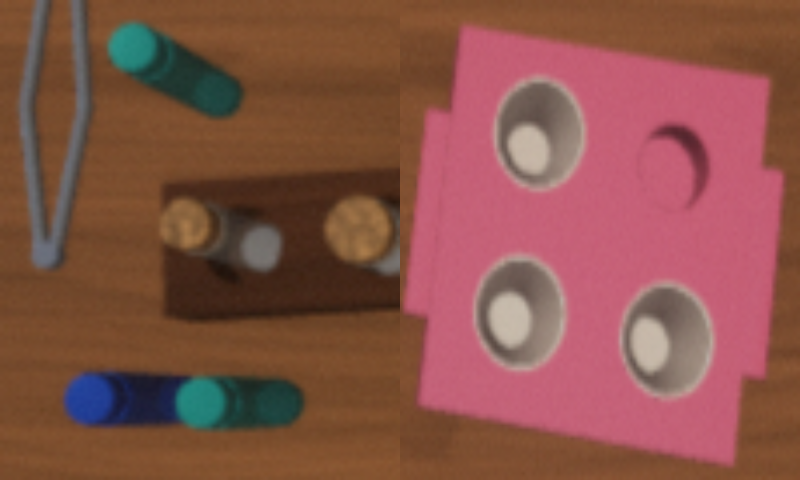

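The crop shows the tall tube standing upright and alone at the rack end, and the empty tray hole at the upper right. My estimates are tall ≈ (0.486, 0.307) with its top at 0.15, and hole ≈ (0.536, −0.243), which agrees with the tray rectangle ± 50 mm. The look-alikes sit about 100 mm away in ±x, so closing along world x leaves enough room.

```bash
python3 -m crank '[{"dp":[0.83,1,0],"angular":[0,0,6.78]},{"dp":[0.83,1,0],"angular":[0,0,6.78]},{"dp":[0.83,1,0],"angular":[0,0,6.78]},{"dp":[0.83,1,0],"angular":[0,0,6.78]},{"dp":[0.83,1,0],"angular":[0,0,6.78]},{"dp":[0.83,1,0],"angular":[0,0,6.78]},{"dp":[0.83,1,0],"angular":[0,0,6.78]},{"dp":[0.83,1,0],"angular":[0,0,6.78]},{"dp":[0.83,1,0],"angular":[0,0,6.78]},{"dp":[0.83,1,0],"angular":[0,0,6.78]},{"dp":[0,1,0],"angular":[0,0,0]},{"dp":[0,1,0],"angular":[0,0,0]},{"dp":[0,1,0],"angular":[0,0,0]},{"dp":[0,1,0],"angular":[0,0,0]},{"dp":[0,1,0],"angular":[0,0,0]},{"dp":[0,1,0],"angular":[0,0,0]},{"dp":[0,1,0],"angular":[0,0,0]},{"dp":[0,1,0],"angular":[0,0,0]},{"dp":[0,1,0],"angular":[0,0,0]},{"dp":[0,1,0],"angular":[0,0,0]}]' 0 40
python3 -m crank '[{"dp":[0,1,0],"angular":[0,0,0]},{"dp":[0,1,0],"angular":[0,0,0]},{"dp":[0,1,0],"angular":[0,0,0]},{"dp":[0,1,0],"angular":[0,0,0]},{"dp":[0,1,0],"angular":[0,0,0]},{"dp":[0,1,0],"angular":[0,0,0]},{"dp":[0,1,0],"angular":[0,0,0]},{"dp":[0,1,0],"angular":[0,0,0]},{"dp":[0,0.8,0],"angular":[0,0,0]},{"dp":[0,0.5,0],"angular":[0,0,0]},{"dp":[0,0.2,0],"angular":[0,0,0]},{"dp":[0,0,0],"angular":[0,0,0]},{"dp":[0,0,0],"angular":[0,0,0]}]'
python3 - <<'E'
from station import sense,vision
from h import *
s=vision.snapshot("side");cv2.imwrite("pics/s1.png",s["image"])
st=sense();print(st["t"],st["tcp_pos"].round(4),st["tool_rot"].round(4))
im=s["image"];hsv=cv2.cvtColor(im,cv2.COLOR_BGR2HSV)
for u,v in((156,234),(156,238),(150,238),(162,238)):print(pt(s,u,v).round(3))
E
```

```text
t: 2.1
tcp_pos: [0.4844, 0.0225, 0.248]
tool_rot: [0.707, 0.707, -0.0, -0.0]
force: [0.1, -0.1, -0.5]
finger_gap: 0.999
gripper_force: 0.0
t: 3.4
tcp_pos: [0.4847, 0.3053, 0.2481]
tool_rot: [0.708, 0.707, -0.001, 0.0]
force: [-0.8, -0.1, -1.2]
finger_gap: 1.002
gripper_force: 0.0
3.45 [0.4848 0.3052 0.2482] [ 7.077e-01  7.065e-01 -4.000e-04  0.000e+00]
[0.483 0.305 0.15 ]
[0.475 0.312 0.149]
[0.483 0.32  0.149]
[0.479 0.297 0.136]
```

View pics/s1.png

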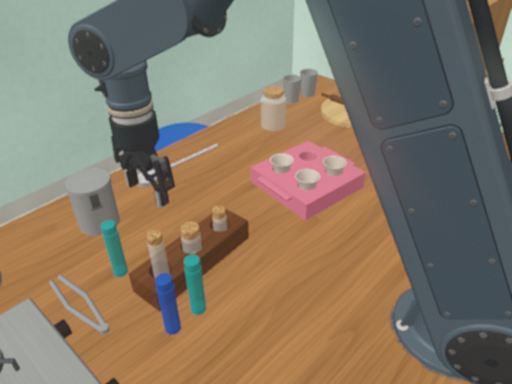

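The gripper is open above the rack end at (145,180), over the tall tube's cork at (156,238), and nothing has moved. I'll nudge it 2 mm in y, descend to TCP z ≈ 0.110 and close.

```bash
python3 -m crank '[{"dp":[0,0.07,-0.6],"angular":[0,0,0]},{"dp":[0,0,-0.6],"angular":[0,0,0]},{"dp":[0,0,-0.6],"angular":[0,0,0]},{"dp":[0,0,-0.6],"angular":[0,0,0]},{"dp":[0,0,-0.6],"angular":[0,0,0]},{"dp":[0,0,-0.6],"angular":[0,0,0]},{"dp":[0,0,-0.5],"angular":[0,0,0]},{"dp":[0,0,-0.3],"angular":[0,0,0]},{"dp":[0,0,-0.2],"angular":[0,0,0]},{"dp":[0,0,0],"angular":[0,0,0]},{"dp":[0,0,0],"angular":[0,0,0]}]'
python3 -m crank '[{"dp":[0,0,0],"angular":[0,0,0]},{"dp":[0,0,0],"angular":[0,0,0]},{"dp":[0,0,0],"angular":[0,0,0]},{"dp":[0,0,0],"angular":[0,0,0]},{"dp":[0,0,0],"angular":[0,0,0]},{"dp":[0,0,0],"angular":[0,0,0]},{"dp":[0,0,0],"angular":[0,0,0]},{"dp":[0,0,0],"angular":[0,0,0]},{"dp":[0,0,0],"angular":[0,0,0]},{"dp":[0,0,0],"angular":[0,0,0]}]' 1 40
```

```text
t: 4.55
tcp_pos: [0.4853, 0.3083, 0.1108]
tool_rot: [0.707, 0.707, 0.0, 0.0]
force: [-0.3, 0.3, -0.1]
finger_gap: 0.997
gripper_force: 0.0
t: 5.55
tcp_pos: [0.4852, 0.3085, 0.1107]
tool_rot: [0.707, 0.707, 0.0, 0.0]
force: [-0.1, 0.3, 5.3]
finger_gap: 0.367
gripper_force: 39.4
```

The gap is 31 mm, which matches the glass, and the grip force is 39 N. Lifting 165 mm.

```bash
python3 -m crank '[{"dp":[0,0,0.2],"angular":[0,0,0]},{"dp":[0,0,0.5],"angular":[0,0,0]},{"dp":[0,0,0.6],"angular":[0,0,0]},{"dp":[0,0,0.7],"angular":[0,0,0]},{"dp":[0,0,0.7],"angular":[0,0,0]},{"dp":[0,0,0.7],"angular":[0,0,0]},{"dp":[0,0,0.7],"angular":[0,0,0]},{"dp":[0,0,0.6],"angular":[0,0,0]},{"dp":[0,0,0.5],"angular":[0,0,0]},{"dp":[0,0,0.3],"angular":[0,0,0]},{"dp":[0,0,0],"angular":[0,0,0]},{"dp":[0,0,0],"angular":[0,0,0]}]'
python3 - <<'E'
from station import sense,vision
import cv2
s=vision.snapshot("side");cv2.imwrite("pics/s2.png",cv2.resize(s["image"][100:300,60:320],None,fx=3,fy=3))
print(sense()["tcp_pos"])
E
```

```text
t: 6.75
tcp_pos: [0.4842, 0.3081, 0.2745]
tool_rot: [0.707, 0.707, -0.001, -0.0]
force: [1.0, 0.3, -1.0]
finger_gap: 0.365
gripper_force: 39.5
[0.48405011 0.30800043 0.27419269]
```

View pics/s2.png

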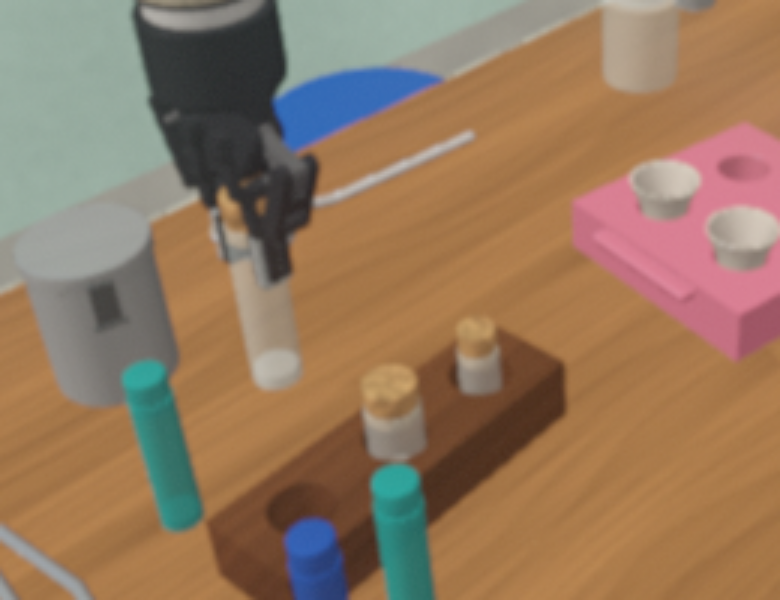

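The tall tube hangs upright in the fingers, its foot at crop (278,365), clear of the rack, and the other two tubes have not moved. Moving above the hole: Δ = (+0.052, −0.551).

```bash
python3 -m crank '[{"dp":[0.1,-0.3,0],"angular":[0,0,0]},{"dp":[0.1,-0.7,0],"angular":[0,0,0]},{"dp":[0.1,-1,0],"angular":[0,0,0]},{"dp":[0.1,-1,0],"angular":[0,0,0]},{"dp":[0.1,-1,0],"angular":[0,0,0]},{"dp":[0.1,-1,0],"angular":[0,0,0]},{"dp":[0.1,-1,0],"angular":[0,0,0]},{"dp":[0.1,-1,0],"angular":[0,0,0]},{"dp":[0.1,-1,0],"angular":[0,0,0]},{"dp":[0.1,-1,0],"angular":[0,0,0]},{"dp":[0.1,-1,0],"angular":[0,0,0]},{"dp":[0.1,-1,0],"angular":[0,0,0]},{"dp":[0.1,-1,0],"angular":[0,0,0]},{"dp":[0.1,-1,0],"angular":[0,0,0]},{"dp":[0.1,-1,0],"angular":[0,0,0]},{"dp":[0.1,-1,0],"angular":[0,0,0]},{"dp":[0.1,-1,0],"angular":[0,0,0]},{"dp":[0,-1,0],"angular":[0,0,0]},{"dp":[0,-0.9,0],"angular":[0,0,0]},{"dp":[0,-0.5,0],"angular":[0,0,0]}]'
python3 -m crank '[{"dp":[0,0,-0.5],"angular":[0,0,0]},{"dp":[0,0,-0.6],"angular":[0,0,0]},{"dp":[0,0,-0.5],"angular":[0,0,0]},{"dp":[0,0,-0.3],"angular":[0,0,0]},{"dp":[0,0,0],"angular":[0,0,0]},{"dp":[0,0,0],"angular":[0,0,0]},{"dp":[0,0,0],"angular":[0,0,0]}]'
python3 - <<'E'
from station import sense,vision
from h import *
S=[]
for n in("top","side"):
    s=vision.snapshot(n);np.savez(n+"1.npz",**s)
    p=np.linalg.inv(s["pose"])@np.array([.536,-.243,.05,1]);uv=s["mtx"]@p[:3]/p[2];print(n,uv[:2].round(1))
    u,v=map(int,uv[:2]);S.append(cv2.resize(s["image"][max(0,v-65):v+65,u-50:u+50],(400,520),interpolation=cv2.INTER_CUBIC))
cv2.imwrite("pics/a3.png",cv2.hconcat(S))
st=sense();print(st["t"],st["tcp_pos"].round(4))
E
```

```text
t: 8.8
tcp_pos: [0.5352, -0.2464, 0.2745]
tool_rot: [0.708, 0.706, -0.0, -0.0]
force: [-0.5, 0.7, -1.1]
finger_gap: 0.362
gripper_force: 39.6
t: 9.5
tcp_pos: [0.5363, -0.2439, 0.2191]
tool_rot: [0.707, 0.707, 0.0, 0.001]
force: [-0.2, 0.9, 0.5]
finger_gap: 0.364
gripper_force: 39.6
top [362.3 173.5]
side [307.3 155.8]
9.6 [ 0.5363 -0.2439  0.2192]
```

View pics/a3.png

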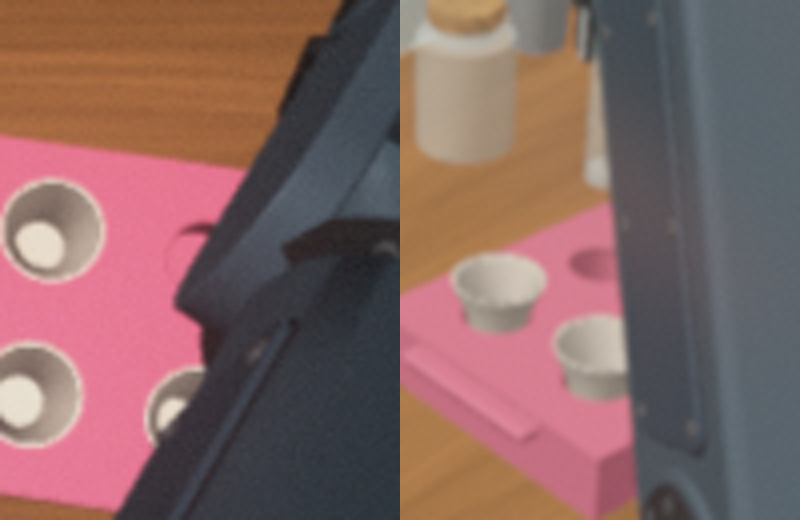

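The arm partly hides the view. In the side view the tube's left edge (585,180) sits 15 px inside the hole's left edge (570,262), which is the expected 8 mm for a concentric fit. Lowering in two stages, watching the force.

```bash
python3 -m crank '[{"dp":[0,0,-0.3],"angular":[0,0,0]},{"dp":[0,0,-0.4],"angular":[0,0,0]},{"dp":[0,0,-0.4],"angular":[0,0,0]},{"dp":[0,0,-0.4],"angular":[0,0,0]},{"dp":[0,0,-0.4],"angular":[0,0,0]},{"dp":[0,0,-0.3],"angular":[0,0,0]},{"dp":[0,0,-0.3],"angular":[0,0,0]},{"dp":[0,0,-0.2],"angular":[0,0,0]},{"dp":[0,0,0],"angular":[0,0,0]},{"dp":[0,0,0],"angular":[0,0,0]}]'
```

```text
t: 10.6
tcp_pos: [0.536, -0.2438, 0.1374]
tool_rot: [0.707, 0.707, 0.0, 0.0]
force: [0.7, -0.5, -1.4]
finger_gap: 0.362
gripper_force: 39.6
```

The foot is inside the hole with no contact force. Lowering the last 26 mm.

```bash
python3 -m crank '[{"dp":[0,0,-0.2],"angular":[0,0,0]},{"dp":[0,0,-0.2],"angular":[0,0,0]},{"dp":[0,0,-0.2],"angular":[0,0,0]},{"dp":[0,0,-0.15],"angular":[0,0,0]},{"dp":[0,0,-0.1],"angular":[0,0,0]},{"dp":[0,0,0],"angular":[0,0,0]},{"dp":[0,0,0],"angular":[0,0,0]},{"dp":[0,0,0],"angular":[0,0,0]}]'
```

```text
t: 11.4
tcp_pos: [0.5359, -0.2438, 0.112]
tool_rot: [0.707, 0.707, 0.0, 0.0]
force: [0.1, 0.2, -0.6]
finger_gap: 0.366
gripper_force: 39.6
```

```bash
python3 -m crank '[{"dp":[0,0,-0.05],"angular":[0,0,0]},{"dp":[0,0,-0.03],"angular":[0,0,0]},{"dp":[0,0,0],"angular":[0,0,0]},{"dp":[0,0,0],"angular":[0,0,0]},{"dp":[0,0,0],"angular":[0,0,0]}]'
```

```text
t: 11.9
tcp_pos: [0.5362, -0.244, 0.1107]
tool_rot: [0.707, 0.707, 0.0, 0.001]
force: [-1.4, 0.8, 5.6]
finger_gap: 0.362
gripper_force: 39.8
```

The 5.6 N upward force shows it has touched the floor. Opening, then retreating straight up and aside.

```bash
python3 -m crank '[{"dp":[0,0,0],"angular":[0,0,0]},{"dp":[0,0,0],"angular":[0,0,0]},{"dp":[0,0,0],"angular":[0,0,0]},{"dp":[0,0,0],"angular":[0,0,0]},{"dp":[0,0,0],"angular":[0,0,0]},{"dp":[0,0,0],"angular":[0,0,0]},{"dp":[0,0,0],"angular":[0,0,0]},{"dp":[0,0,0],"angular":[0,0,0]},{"dp":[0,0,0.2],"angular":[0,0,0]},{"dp":[0,0,0.4],"angular":[0,0,0]},{"dp":[0,0,0.6],"angular":[0,0,0]},{"dp":[0,0,0.8],"angular":[0,0,0]},{"dp":[0,0,0.8],"angular":[0,0,0]},{"dp":[0,0,0.8],"angular":[0,0,0]},{"dp":[0,0,0.8],"angular":[0,0,0]},{"dp":[0,0,0.5],"angular":[0,0,0]},{"dp":[0,0,0.2],"angular":[0,0,0]}]' 0
python3 -m crank '[{"dp":[0,0.5,0],"angular":[0,0,0]},{"dp":[0,1,0],"angular":[0,0,0]},{"dp":[0,1,0],"angular":[0,0,0]},{"dp":[0,1,0],"angular":[0,0,0]},{"dp":[0,1,0],"angular":[0,0,0]},{"dp":[0,1,0],"angular":[0,0,0]},{"dp":[0,1,0],"angular":[0,0,0]},{"dp":[0,1,0],"angular":[0,0,0]},{"dp":[0,1,0],"angular":[0,0,0]},{"dp":[0,0.5,0],"angular":[0,0,0]},{"dp":[0,0,0],"angular":[0,0,0]},{"dp":[0,0,0],"angular":[0,0,0]},{"dp":[0,0,0],"angular":[0,0,0]}]'
python3 - <<'E'
from station import sense,vision
from h import *
T=vision.snapshot("top");S=vision.snapshot("side")
cv2.imwrite("pics/f.png",cv2.hconcat([cv2.resize(T["image"][100:260,270:420],(390,416)),cv2.resize(S["image"][80:240,230:380],(390,416))]))
hsv=cv2.cvtColor(T["image"],cv2.COLOR_BGR2HSV);h,sa,v=[hsv[...,i].astype(int) for i in range(3)]
m=(h>8)&(h<22)&(sa>90)&(v>120)
P=cloud(T,m);Q=P[(abs(P[:,0]-.536)<.05)&(abs(P[:,1]+.244)<.05)&(P[:,2]>.1)&(P[:,2]<.17)]
print(len(Q),Q.mean(0) if len(Q) else"")
st=sense();print(st["t"],st["tcp_pos"].round(3),st["finger_gap"])
E
```

```text
t: 13.6
tcp_pos: [0.5366, -0.2442, 0.2656]
tool_rot: [0.707, 0.707, 0.0, 0.003]
force: [0.4, 0.3, 0.1]
finger_gap: 1.001
gripper_force: 0.0
t: 14.9
tcp_pos: [0.5359, 0.0253, 0.2622]
tool_rot: [0.708, 0.706, -0.0, 0.0]
force: [0.4, -0.3, 0.2]
finger_gap: 0.999
gripper_force: 0.0
136 [ 0.53757429 -0.2427715   0.14959042]
15.0 [0.536 0.025 0.262] 1.0036330384096128
```

View pics/f.png

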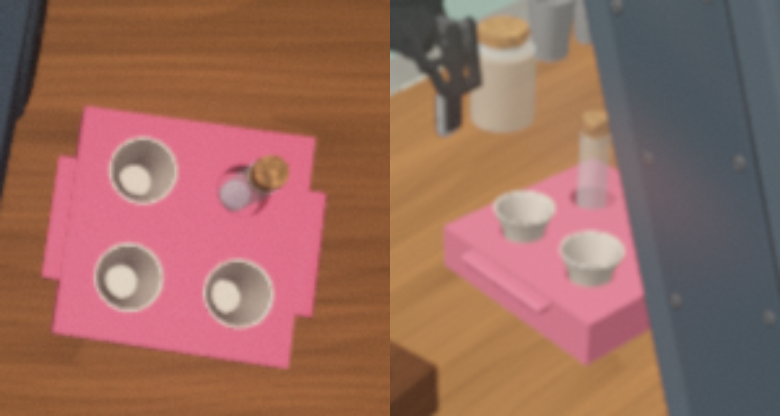

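The tube stands upright in the hole, its cork at crop (270,172) and its top at (0.537, −0.243, 0.150). The arm is clear of everything, so I'm handing in.

```bash
python3 -c "
from station import order
print(order.sign_off())"
```

```text
the job is handed in; nothing more can be done
None
```

The tall glass tube stands upright on the floor of the tray's empty hole, the short and fat tubes are still in the rack, and the job was handed in at about 15 s; no verdict was shown.

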